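# Lay a standing trap bottle down on its bench rest

## Robot

A 7-joint arm with a two-finger parallel gripper is mounted at the origin on a cart in front of the work surface, level with it; the furniture and walls round the work are solid. World frame = base frame: x ahead of the robot, y to its left, z up, the work surface at z = 0. Lengths are in m, angles in rad, forces in N, time in s.
With the tool pointing down it reaches from about 0.35 to 0.9 m from the base axis. Payload 8.1 kg.
Tool frame: the origin (TCP) lies at the very end of the fingers, on their centre line; the grasp point (between the pads) lies 19 mm behind it (bot.grasp_offset is the distance from the TCP to the grasp point, in m); y points along the fingers, z is the direction in which the jaws open and shut, and the axes are right-handed (so a half turn about y gives the same grasp; the last joint's range is limited). The gripper opens to 92 mm and grips with 3 to 60 N. Pads are 19 mm wide; open, the fingers measure 130 mm over their backs; the gripper's body (75 mm by 190 mm) begins 47 mm behind the grasp point.
Start: joints at [-1.378, 0.434, 0.025, 1.573, -0.012, 1.134, -0.075], TCP at [0.182, 0.598, 0.227] pointing down, gripper open.
Joint ranges: [-2.62, 2.62], [-0.44, 2.09], [-1.27, 1.32], [0.08, 2.57], [-1.32, 4.46], [0.12, 2], [-2.74, 2.74]. Speed limits (rad/s): [2.22, 2.22, 3.01, 3.01, 3.14, 3.14, 3.14].

## Interface

Orientations are given as a rotation vector (axis times angle).
In Python, from workcell import bot gives the robot as it stands.
- The arm moves only by the tool arm_command, never from a script. Its argument "targets" is text: rows parted by semicolons, each of 7 numbers parted by spaces: the shift along the tool's x, y, z in units of 200 mm (1.0 is 200 mm), then the turn, a rotation vector about the tool's x, y, z in units of 90 degrees (1.0 is 90 degrees), then the opening, from 0 (shut) to 1 (fully open). In form: tx ty tz rx ry rz fingers; .... A call has 1 to 5 rows; each row shifts and turns the commanded pose from where the row before left it, along the tool's axes as they then stand; what a row does not reach is not made up. A row lasts 1/10 s, in which the tool goes at most 50 mm and 8.59 degrees, less where a joint would pass 70% of its speed; a pose out of reach is approached as far as the arm can. A call with a number of a shift or a turn outside -1 to 1 is refused whole. A call with a gripper value outside its range is refused whole. The fingers move at their own pace and stop on an object; "squeeze" is the grip in N (left out, the last holds). Time passes only in rows, so rows that do not move let the fingers close. It gives the time, the measured TCP pose, the force and the opening at its end, in the units of the state.
- bot.get_obs(): the state, without advancing time (a new reading comes with each control period).
- bot.snapshot(name): name is "side" or "top" or "wrist"; returns (picture, depth): 480x640x3 uint8, red, green, blue; 480x640 float32, m along the optical axis (not along the pixel's ray), 0 where there is no reading.
- bot.calibration(name): a dict with "fx", "fy", "cx", "cy" (pixels), "R" (3x3) and "t" (3): a world point X has camera coordinates R X + t. Camera axes: x right, y down, z forward; pixel columns grow to the right and rows downward; lengths in m; the calibration is good to about 2 mm. The wrist camera is an equidistant fisheye: a pixel r from the principal point sees the ray r / f radians off the axis. A picture is of the moment at which its call begins: read the wrist's pose just before it. calibration takes no time and is no camera call; for the wrist camera it gives the pose at the moment of the call.
- bot.job_done(): hands the job in, once; it reports no verdict.
The state is a dict: "time_s": time; "joints": joint angles; "joint_velocities": joint speeds; "joint_torque": joint torques, N m; "eef_pos": TCP position; "ee_rot": TCP orientation; "ft_force": force on the tool from outside, world axes, zero at the start; "torque": the same for the moment, N m; "grip_width": finger opening in m.
Only numpy, scipy, OpenCV 4.12 (cv2) and the standard library are available. Lean on these libraries where they do the work, as an engineer would, in place of code of your own. Each camera call takes 0.05 s, during which the arm holds its last target. There are 200 camera calls.

## Task

The square trap bottle stands on the raised bench rest. Push it along, still upright, until its foot is up against the low stop bar, then tip it over the bar so that it lies on its side on the bar and the rubber pad, cap sticking out over the front end of the rest. Let it down gently with the fingers, under control all the way and never falling freely; only push, steady and support it, do not pinch it hard, lift it or carry it, and leave the other things where they are.

Things in the scene. Friction and masses are not known exactly. Their poses are not given: they have to be found in the camera images.
- trap_bottle: the trap bottle: square, white polythene, closed, about 60 g, 84 mm high: body 44 x 44 mm up to 56 mm, then a shoulder, then a round cap 34 mm across from 68 to 84 mm. Origin at the centre of the foot's underside, z along it to the cap, x and y square to its sides. Tilted beyond about 30 degrees it falls over by itself unless something supports it on the side it leans to.
- cap_top (a point): centre of the top face of the bottle's cap, 84 mm above the foot along the bottle's axis. Tip by the cap's side: the rear of the shoulder rises as the bottle tilts and jams under a level fingertip resting in the neck below the cap.
- bottle_rest: the bench rest, aluminium, fixed to the bench: a level deck 64 mm wide (y), from x = -56 to +90 mm, top 40 mm above the bench. Origin at bench level under the stop bar's rear face; -x, the way the bottle is to be tipped, points roughly to the robot's right (world -y). Beyond x = -56 mm there is only air, so the laid bottle's cap overhangs with about 50 mm free below it. Four feet reach 46 mm out in y, 9 mm high.
- stop_bar (a point): middle of the upper rear edge of the stop bar, 45 mm above the bench. The bar runs across the deck (along the rest's y), from x = -6 to 0 mm of the rest, 5 mm proud of the deck. The bottle stands on its +x side, its near side 5 to 30 mm from it.
- pad (a point): middle of the top of the rubber pad that runs across the deck, from x = -50 to -38 mm of the rest, 5 mm proud of the deck like the bar
- union_brass: brass union (hexagon with a round spigot), 21 x 18 x 28 mm, beside the front end of the rest, on its -y side. Bystander; origin at the centre of its underside.
- stopper_blue: stopper, 26 mm across, 28 mm high, beside the rest on its -y side, near the bottle. Bystander; origin at the centre of its underside.
- beaker: small clear beaker, 49 mm across, 56 mm high, at the right. Bystander; origin at the centre of its underside.
- ptfe_tape: flat reel of thread tape, 52 mm across, 14 mm high, lying at the left. Bystander; origin at the centre of its underside.
- crucible: crucible, 38 mm across, 30 mm high, farther back at the right. Bystander; origin at the centre of its underside.
- union_cap: metal union cap, 22 mm across, 18 mm high, farther back. Bystander; origin at the centre of its underside.
Things that resemble listed ones, but are neither listed nor needed, are in the scene too. There is more than one size of the trap_bottle; the one meant has the size given above.

How it is judged:
By the outcome, as a careful person would: the job done as asked, in the order asked, and still so for the second after the job is handed in, with the robot touching nothing.
It also fails if it takes over 67 s, if anything falls off the work surface, if the arm or the gripper's body presses on something with over 40 N, if the wrist force passes 120 N, or if a joint passes its speed limit or range.

## Working session

There is one attempt and no reset: what is moved stays moved. The work goes in short steps, Python scripts to look and compute and a tool call to move; the robot and the scene stay as the last step left them, time stands still between calls to the robot, and variables do not carry over. Pictures are saved under pics/ and viewed, about 8 in all and at most 12, crops included, and the job is handed in when it is done.

Besides the shell and the picture viewer there is one more tool, called after "Emit:" by a JSON object that holds its "method" and its "body", one argument or row to a line. arm_command: Moves the arm, as the interface text tells. Shifts and turns lie within -1 to 1; 1 stands for 200 mm of shift or 90 degrees of turn. Its arguments: {"type":"object","properties":{"targets":{"type":"string"},"squeeze":{"type":"number"}},"required":["targets"]}

```bash
mkdir -p pics; ls; python3 - <<'E'
from workcell import bot
import cv2,numpy as np
o=bot.get_obs();print(o)
ims=[]
for n in("top","side"):
    p,d=bot.snapshot(n);np.savez(f"{n}0.npz",p=p,d=d)
    cv2.imwrite(f"pics/{n}0.png",p[:,:,::-1])
    c=bot.calibration(n);print(n,c)
E
```

```text
pics
{'time_s': 0.0, 'joints': array([-1.37757063,  0.4352069 ,  0.0249767 ,  1.57412114, -0.01159252,
        1.13398619, -0.07504217]), 'joint_velocities': array([ 0.00101476, -0.00050426,  0.00014047, -0.00137279, -0.00056506,
       -0.00164396, -0.00210294]), 'joint_torque': array([ 1.59906434e-03, -6.67828059e+01,  9.85776298e-01, -3.14491260e+01,
       -6.05539838e-02,  4.23458428e-02,  1.45827503e-04]), 'eef_pos': array([0.18211453, 0.59733471, 0.22594571]), 'ee_rot': array([-1.55987262,  0.23231226, -0.2321832 ]), 'ft_force': array([ 0.26105009, -0.02686668, -0.2655794 ]), 'torque': array([ 0.00261386, -0.0050254 ,  0.01782573]), 'grip_width': 0.09180627755178788}
top {'fx': 446.18647582355624, 'fy': 446.18647582355624, 'cx': 322.0815315403883, 'cy': 229.53143264551414, 'R': array([[-3.23920417e-03, -9.99994438e-01, -7.94383460e-04],
       [-9.77840713e-01,  3.33372757e-03, -2.09323735e-01],
       [ 2.09325219e-01,  9.87381733e-05, -9.77846073e-01]]), 't': array([-0.03328223,  0.59470346,  1.00782543])}
side {'fx': 482.61925798628397, 'fy': 482.61925798628397, 'cx': 320.5158444300673, 'cy': 237.7762701265827, 'R': array([[-0.95755816, -0.28752043,  0.02035604],
       [-0.20849022,  0.64212766, -0.73770176],
       [ 0.19903315, -0.71063638, -0.67481978]]), 't': array([0.51998973, 0.21462818, 0.93020507])}
```

View pics/top0.png

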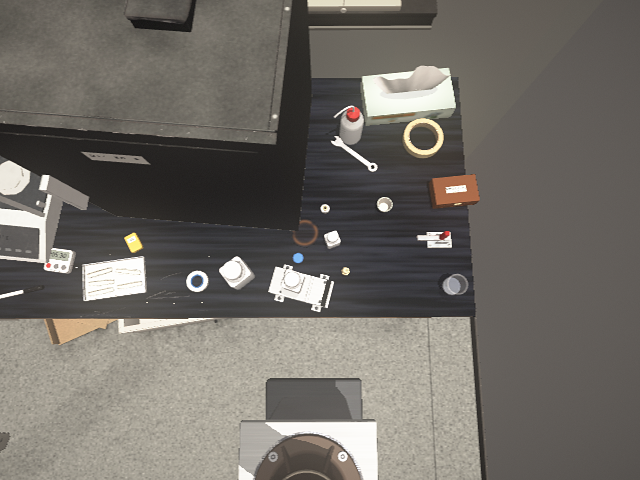

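View pics/side0.png

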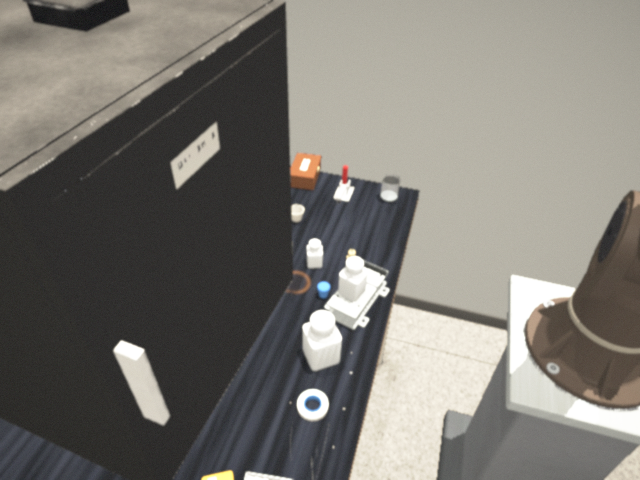

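Candidates: the bottle on the rest (top 292,281), a larger one (236,272) and a smaller one (332,239). I choose the one on the rest and check it in a close crop.

```bash
cat > h.py <<'E'
import numpy as np,cv2
from workcell import bot
def ray(c,u,v,z):
    "intersect pixel ray with plane z"
    R,t=c["R"],c["t"];o=-R.T@t
    d=R.T@np.array([(u-c["cx"])/c["fx"],(v-c["cy"])/c["fy"],1])
    return o+d*(z-o[2])/d[2]
def proj(c,X):
    p=c["R"]@np.asarray(X,float)+c["t"];return c["cx"]+c["fx"]*p[0]/p[2],c["cy"]+c["fy"]*p[1]/p[2]
E
python3 - <<'E'
from h import *
a=cv2.imread("pics/top0.png")[215:325,250:370];b=cv2.imread("pics/side0.png")[240:340,300:400]
cv2.imwrite("pics/c1.png",np.hstack([cv2.resize(a,(436,400),interpolation=2),cv2.resize(b,(364,400),interpolation=2)])) 
c=bot.calibration("top");d=np.load("top0.npz")["d"]
for (u,v) in [(292,281),(292,279),(320,288),(236,272),(332,239),(298,258),(346,271),(455,284),(384,204),(325,209),(197,281),(330,294)]:
    z=d[v,u]; Z=(c["R"].T@(np.array([(u-c["cx"])/c["fx"],(v-c["cy"])/c["fy"],1])*z-c["t"]));print(u,v,Z.round(3))
E
```

```text
292 281 [0.466 0.031 0.124]
292 279 [0.47  0.031 0.126]
320 288 [ 0.457 -0.03   0.039]
236 272 [0.488 0.159 0.107]
332 239 [ 0.572 -0.059  0.06 ]
298 258 [0.531 0.024 0.025]
346 271 [ 0.501 -0.094  0.012]
455 284 [ 0.469 -0.364  0.001]
384 204 [ 0.674 -0.195  0.002]
325 209 [ 0.658 -0.043  0.017]
197 281 [0.478 0.276 0.   ]
330 294 [ 0.443 -0.054  0.039]
```

View pics/c1.png

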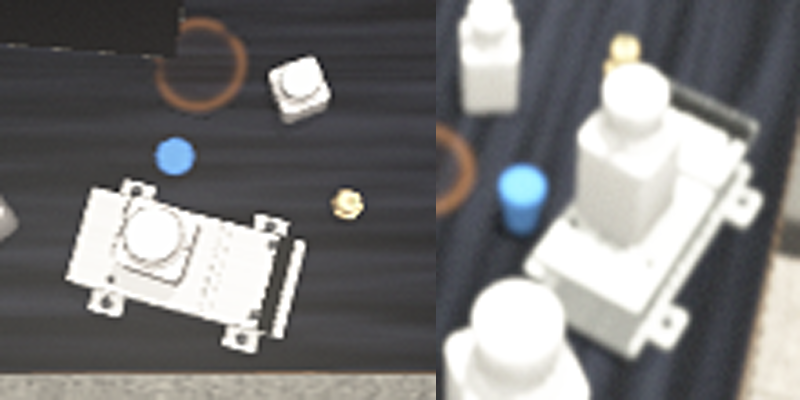

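```bash
python3 - <<'E'
from h import *
def cloud(n):
    c=bot.calibration(n);d=np.load(n+"0.npz")["d"]
    v,u=np.mgrid[:480,:640];P=np.stack([(u-c["cx"])/c["fx"]*d,(v-c["cy"])/c["fy"]*d,d],-1)
    return (P-c["t"])@c["R"]
for n in("top","side"):
    X=cloud(n)
    m=(abs(X[...,0]-.46)<.1)&(abs(X[...,1]-.0)<.11)
    z=X[...,2]
    dk=m&(z>.033)&(z<.049); 
    k,l,s,_=cv2.connectedComponentsWithStats(dk.astype(np.uint8)); i=1+s[1:,4].argmax()
    P=X[l==i];r=cv2.minAreaRect((P[:,:2]*1000).astype(np.float32));print(n,"deck",r,np.median(P[:,2]),len(P)); print(cv2.boxPoints(r))
    C=X[m&(z>.117)&(z<.135)];print("cap",np.round((C.min(0)+C.max(0))/2,4),np.round(C.max(0)-C.min(0),4),np.median(C[:,2]),len(C))
    B=X[m&(z>.08)&(z<.103)];r=cv2.minAreaRect((B[:,:2]*1000).astype(np.float32));print("body",r)
    for nm,x,y in(("blue",.53,.024),("brass",.5,-.094),("small",.572,-.059)):
        q=X[(abs(X[...,0]-x)<.03)&(abs(X[...,1]-y)<.03)&(z>.008)&(z<.09)];print(nm,q.min(0).round(3),q.max(0).round(3))
E
```

```text
top deck ((461.07537841796875, 15.062419891357422), (145.77682495117188, 64.06613159179688), 75.18875885009766) 0.039667021304749514 1240
[[411.4738   -47.215363]
 [473.41122  -63.592934]
 [510.67697   77.3402  ]
 [448.73953   93.71777 ]]
cap [0.4703 0.0317 0.1228] [0.031  0.0313 0.0097] 0.12263794453763516 175
body ((470.8755798339844, 31.937952041625977), (44.172149658203125, 44.2370491027832), 71.80944061279297)
blue [0.5   0.012 0.008] [0.544 0.052 0.043]
brass [ 0.493 -0.101  0.009] [ 0.511 -0.084  0.032]
small [ 0.559 -0.079  0.008] [ 0.596 -0.042  0.067]
side deck ((458.7042236328125, 15.324264526367188), (148.0171356201172, 64.88909149169922), 74.64742279052734) 0.040158110299816294 1142
[[407.82312  -47.453342]
 [470.3966   -64.633255]
 [509.58533   78.10187 ]
 [447.01184   95.281784]]
cap [0.4689 0.0323 0.1215] [0.032  0.0337 0.0087] 0.12313598350260455 201
body ((468.70013427734375, 32.68096923828125), (46.25975036621094, 44.425968170166016), 72.91326141357422)
blue [0.501 0.012 0.008] [0.543 0.05  0.04 ]
brass [ 0.491 -0.102  0.01 ] [ 0.508 -0.085  0.031]
small [ 0.557 -0.077  0.008] [ 0.595 -0.039  0.065]
```

The bottle on the rest has its cap at z≈0.124 (40+84 mm), so it is the right one; the others are 107 mm and 60 mm tall. The rest's origin is about (0.4556, -0.0012), its +x axis is at 75.1°, and the bottle is at x≈36 mm and y≈-5 mm in its frame.

Plan: straddle the bottle with one finger behind and one in front, and push low on the body up to the bar. Then hold the cap loosely between the fingers and pitch the tool along with the bottle.

```bash
cat >> h.py <<'E'
from scipy.spatial.transform import Rotation as Ro
YAW=np.radians(75.1); O=np.array([.4556,-.0012,0.]); EX=np.array([np.cos(YAW),np.sin(YAW),0]);EY=np.array([-EX[1],EX[0],0]);EZ=np.array([0,0,1.])
def toW(x,y,z): return O+(EX*x+EY*y+EZ*z)/1000
def toR(p): p=np.asarray(p)-O; return np.round([p@EX*1e3,p@EY*1e3,p[2]*1e3],1)
SZ=1
def rot(phi):
    "tool pitched by phi (deg) with the bottle: fingers down and towards +x"
    f=np.radians(phi); y=EX*np.sin(f)-EZ*np.cos(f); z=SZ*(EX*np.cos(f)+EZ*np.sin(f))
    return np.column_stack([np.cross(y,z),y,z])
def pose():
    o=bot.get_obs(); return o["eef_pos"],Ro.from_rotvec(o["ee_rot"]).as_matrix(),o
def rows(goals,p=None,R=None,mm=45,deg=8):
    "goals: (pos,R,fingers,n or None) -> rows"
    if p is None: p,R,_=pose()
    out=[]
    for g,G,f,n in goals:
        rv=Ro.from_matrix(R.T@G).as_rotvec()
        k=n or int(max(1,np.ceil(np.linalg.norm(g-p)*1e3/mm),np.ceil(np.degrees(np.linalg.norm(rv))/deg)))
        for i in range(k):
            s=R.T@(g-p)/k; r=np.round(np.r_[s/.2,rv/k/(np.pi/2)],3)
            out.append(" ".join("%g"%(v+0.) for v in r)+" %g"%f)
            p=p+R@(r[:3]*.2); R=R@Ro.from_rotvec(r[3:]*np.pi/2).as_matrix()
    for i in range(0,len(out),5): print("; ".join(out[i:i+5]))
E
python3 - <<'E'
from h import *
import h
p,R,o=pose();print(R.round(3));
for s in(1,-1):
    h.SZ=s;print(s,np.degrees(Ro.from_matrix(R.T@rot(0)).magnitude()))
h.SZ=1 if Ro.from_matrix(R.T@(lambda:(setattr(h,'SZ',1),rot(0))[1])()).magnitude()<1.6 else -1
print(h.SZ); rows([(toW(18,-4,200),rot(0),1,None)])
E
```

```text
[[ 0.957 -0.     0.292]
 [-0.292 -0.001  0.957]
 [ 0.    -1.    -0.001]]
1 2.0516571982021277
-1 177.94998133270485
1
0.146 0.009 -0.158 0 -0.002 0 1; 0.136 0.008 -0.148 0 -0.002 0 1; 0.127 0.008 -0.139 0 -0.002 0 1; 0.118 0.007 -0.13 0 -0.002 0 1; 0.11 0.007 -0.121 0 -0.002 0 1
0.102 0.006 -0.114 0 -0.002 0 1; 0.095 0.006 -0.106 0 -0.002 0 1; 0.088 0.006 -0.1 0 -0.002 0 1; 0.082 0.005 -0.093 0 -0.002 0 1; 0.076 0.005 -0.087 0 -0.002 0 1
0.071 0.004 -0.082 0 -0.002 0 1; 0.066 0.004 -0.076 0 -0.002 0 1; 0.061 0.004 -0.072 0 -0.002 0 1; 0.057 0.004 -0.067 0 -0.002 0 1; 0.053 0.003 -0.063 0 -0.002 0 1
```

```bash
sed -i 's|s=R.T@(g-p)/k;|s=R.T@(g-p)/(k-i);|' h.py
```

Emit:
{"method": "arm_command", "body": {
  "targets": "0.146 0.009 -0.158 0 -0.002 0 1; 0.146 0.009 -0.158 0 -0.002 0 1; 0.146 0.009 -0.158 0 -0.002 0 1; 0.146 0.009 -0.158 0 -0.002 0 1; 0.146 0.009 -0.158 0 -0.002 0 1"
}}

```text
time_s: 0.6
eef_pos: [0.2774, 0.4029, 0.2174]
ee_rot: [-1.56, 0.22, -0.22]
ft_force: [0.7, 0.3, -0.1]
grip_width: 0.0923
```

Emit:
{"method": "arm_command", "body": {
  "targets": "0.146 0.009 -0.158 0 -0.002 0 1; 0.146 0.009 -0.158 0 -0.002 0 1; 0.146 0.009 -0.158 0 -0.002 0 1; 0.146 0.009 -0.158 0 -0.002 0 1; 0.146 0.009 -0.158 0 -0.002 0 1"
}}

```text
time_s: 1.1
eef_pos: [0.3751, 0.2114, 0.2086]
ee_rot: [-1.561, 0.208, -0.207]
ft_force: [1.3, 0.3, 0.2]
grip_width: 0.0915
```

Emit:
{"method": "arm_command", "body": {
  "targets": "0.146 0.009 -0.158 0 -0.002 0 1; 0.146 0.009 -0.158 0 -0.002 0 1; 0.146 0.009 -0.158 0 -0.002 0 1; 0.146 0.009 -0.158 0 -0.002 0 1; 0.146 0.009 -0.158 0 -0.002 0 1"
}}

```text
time_s: 1.6
eef_pos: [0.476, 0.0215, 0.1996]
ee_rot: [-1.562, 0.195, -0.195]
ft_force: [0.6, 1.4, 0.1]
grip_width: 0.0918
```

```bash
python3 - <<'E'
from h import *
p,R,o=pose();print(toR(p),o["joints"].round(2))
f=np.radians(50)
rows([(toW(-71+6*np.sin(f),-4,190-6*np.cos(f)),rot(50),1,None),(toW(18,-4,160),rot(0),1,None)])
E
```

```text
[ 27.1 -13.9 199.6] [-0.47  0.22  0.38  1.98 -0.1   0.95  1.28]
-0.008 0.01 -0.067 0.079 0.001 0 1; -0.008 0.001 -0.067 0.079 0.001 0 1; -0.008 -0.007 -0.067 0.079 0.001 0 1; -0.007 -0.015 -0.066 0.079 0.001 0 1; -0.007 -0.024 -0.063 0.079 0.001 0 1
-0.007 -0.031 -0.06 0.079 0.001 0 1; -0.008 -0.038 -0.056 0.079 0.001 0 1; 0 0.058 0.025 -0.079 0 0 1; 0 0.055 0.032 -0.079 0 0 1; 0 0.05 0.038 -0.079 0 0 1
0 0.045 0.044 -0.079 0 0 1; 0.001 0.039 0.049 -0.079 0 0 1; 0 0.033 0.054 -0.079 0 0 1; 0.001 0.026 0.058 -0.079 0 0 1
```

Emit:
{"method": "arm_command", "body": {
  "targets": "-0.008 0.01 -0.067 0.079 0.001 0 1; -0.008 0.001 -0.067 0.079 0.001 0 1; -0.008 -0.007 -0.067 0.079 0.001 0 1; -0.007 -0.015 -0.066 0.079 0.001 0 1; -0.007 -0.024 -0.063 0.079 0.001 0 1"
}}

```text
time_s: 2.1
eef_pos: [0.4522, -0.0393, 0.1913]
ee_rot: [-0.95, 0.122, -0.237]
ft_force: [0.5, 0.0, -1.1]
grip_width: 0.0917
```

Emit:
{"method": "arm_command", "body": {
  "targets": "-0.007 -0.031 -0.06 0.079 0.001 0 1; -0.008 -0.038 -0.056 0.079 0.001 0 1; 0 0 0 0 0 0 1"
}}

```text
time_s: 2.4
eef_pos: [0.4405, -0.0684, 0.1837]
ee_rot: [-0.705, 0.106, -0.252]
ft_force: [0.2, -0.9, -0.6]
grip_width: 0.0915
```

```bash
python3 - <<'E'
from h import *
p,R,o=pose();print(toR(p),o["joints"].round(2),np.degrees(Ro.from_matrix(R.T@rot(50)).as_rotvec()).round(1))
rows([(toW(18,-4,160),rot(0),1,None),(toW(18,-4,68),rot(0),1,None)])
E
```

```text
[-68.9  -2.7 183.7] [ 0.38  0.48  0.35  2.07 -0.94  1.31  2.62] [ 0.7 -0.8 -0.1]
0.001 0.058 0.028 -0.078 -0.001 -0.001 1; 0.001 0.054 0.034 -0.078 -0.001 -0.001 1; 0 0.05 0.041 -0.078 -0.001 -0.001 1; 0.001 0.044 0.047 -0.078 -0.001 -0.001 1; 0 0.038 0.052 -0.078 -0.001 -0.001 1
0.001 0.032 0.056 -0.078 -0.001 -0.001 1; 0 0.025 0.059 -0.078 -0.001 -0.001 1; 0 0.153 0 0 0 0.001 1; 0 0.153 -0.001 0 0 0.001 1; 0 0.154 0 0 0 0.001 1
```

The tilt is reachable, but joint 7 gets near its limit. I'll return upright and use the half-turned jaw to stay clear of it.

Emit:
{"method": "arm_command", "body": {
  "targets": "0.001 0.03 0.028 -0.078 -0.001 -0.001 1; 0.001 0.03 0.034 -0.078 -0.001 -0.001 1; 0 0.03 0.041 -0.078 -0.001 -0.001 1; 0.001 0.02 0.047 -0.078 -0.001 -0.001 1; 0 0.02 0.052 -0.078 -0.001 -0.001 1"
}}

```text
time_s: 2.9
eef_pos: [0.4558, -0.0164, 0.1892]
ee_rot: [-1.318, 0.162, -0.223]
ft_force: [0.2, 0.0, -0.1]
grip_width: 0.092
```

Emit:
{"method": "arm_command", "body": {
  "targets": "0.001 0.02 0.056 -0.078 -0.001 -0.001 1; 0 0.02 0.059 -0.078 -0.001 -0.001 1; 0 0 0 0 0.09 0 1; 0 0 0 0 0.09 0 1"
}}

```text
time_s: 3.3
eef_pos: [0.461, 0.0087, 0.1845]
ee_rot: [-1.52, 0.413, -0.424]
ft_force: [-0.9, -0.2, 0.7]
grip_width: 0.0917
```

```bash
python3 - <<'E'
from h import *
p,R,o=pose();print(toR(p),o["joints"].round(2),o["time_s"])
E
```

```text
[ 10.9  -2.7 184.5] [-0.51  0.21  0.45  2.05 -0.13  0.9   1.05] 3.3
```

Emit:
{"method": "arm_command", "body": {
  "targets": "0 0 0 0 0.092 0 1; 0 0 0 0 0.092 0 1; 0 0 0 0 0.092 0 1; 0 0 0 0 0.092 0 1; 0 0 0 0 0.092 0 1"
}}

```text
time_s: 3.8
eef_pos: [0.4607, 0.0065, 0.1845]
ee_rot: [-1.327, 0.975, -0.98]
ft_force: [0.3, 0.1, -0.3]
grip_width: 0.0918
```

Emit:
{"method": "arm_command", "body": {
  "targets": "0 0 0 0 0.092 0 1; 0 0 0 0 0.092 0 1; 0 0 0 0 0.092 0 1; 0 0 0 0 0.092 0 1; 0 0 0 0 0.092 0 1"
}}

```text
time_s: 4.3
eef_pos: [0.4607, 0.0065, 0.1844]
ee_rot: [-0.971, 1.506, -1.503]
ft_force: [0.4, -0.7, 0.4]
grip_width: 0.092
```

Emit:
{"method": "arm_command", "body": {
  "targets": "0 0 0 0 0.092 0 1; 0 0 0 0 0.092 0 1; 0 0 0 0 0.092 0 1; 0 0 0 0 0.092 0 1; 0 0 0 0 0.092 0 1"
}}

```text
time_s: 4.8
eef_pos: [0.4607, 0.0066, 0.1844]
ee_rot: [-0.425, 1.983, -1.971]
ft_force: [0.0, -0.0, 0.0]
grip_width: 0.0919
```

Emit:
{"method": "arm_command", "body": {
  "targets": "0 0 0 0 0.092 0 1; 0 0 0 0 0.092 0 1; 0 0 0 0 0.092 0 1; 0 0 0 0 0.092 0 1; 0 0 0 0 0 0 1"
}}

```text
time_s: 5.3
eef_pos: [0.4606, 0.0065, 0.1842]
ee_rot: [-0.16, -2.161, 2.143]
ft_force: [-0.6, -0.4, 0.6]
grip_width: 0.0916
```

```bash
sed -i 's/^SZ=1/SZ=-1/' h.py; python3 - <<'E'
from h import *
p,R,o=pose();print(toR(p),o["joints"].round(2),o["time_s"],np.degrees(Ro.from_matrix(R.T@rot(0)).as_rotvec()).round(1))
rows([(toW(18,-4,165),rot(0),1,None),(toW(18,-4,68),rot(0),1,3)])
p,d=bot.snapshot("top");cv2.imwrite("pics/top1.png",p[:,:,::-1])
E
```

```text
[  8.8  -2.9 184.2] [-0.96  0.31  1.06  2.08 -0.35  0.93 -1.41] 5.3 [ 0.5  6.8 -0.4]
-0.01 0.096 -0.044 0.006 0.076 -0.005 1; 0 0.162 0 0 0 0 1; 0 0.162 0 0 0 0 1; -0.001 0.161 0 0 0 0 1
```

Emit:
{"method": "arm_command", "body": {
  "targets": "-0.01 0.096 -0.044 0.006 0.076 -0.005 1; 0 0 0 0 0 0 1; 0 0.15 0 0 0 0 1"
}}

```text
time_s: 5.65
eef_pos: [0.4661, 0.0144, 0.1369]
ee_rot: [-0.267, -2.09, 2.088]
ft_force: [0.2, 0.9, -1.4]
grip_width: 0.0922
```

```bash
python3 - <<'E'
from h import *
p,R,o=pose();print(toR(p),o["joints"].round(2),o["time_s"],np.degrees(Ro.from_matrix(R.T@rot(0)).as_rotvec()).round(1))
rows([(toW(18.5,-4,67),rot(0),1,3),(toW(-10,-4,67),rot(0),1,6)])
p,d=bot.snapshot("side");cv2.imwrite("pics/s1.png",cv2.resize(p[200:360,280:440,::-1],(480,480)))
E
```

```text
[ 17.8  -6.1 136.9] [-0.9   0.41  1.01  2.11 -0.47  0.85 -1.43] 5.65 [ 0.1  0.5 -0.2]
0.004 0.116 -0.001 0 0.002 -0.001 1; 0.004 0.117 -0.001 0 0.002 -0.001 1; 0.003 0.116 -0.001 0 0.002 -0.001 1; 0 0 0.024 0 0 0 1; 0 0 0.024 0 0 0 1
0 0 0.024 0 0 0 1; 0 0 0.023 0 0 0 1; 0 0 0.024 0 0 0 1; 0 0 0.023 0 0 0 1
```

View pics/s1.png

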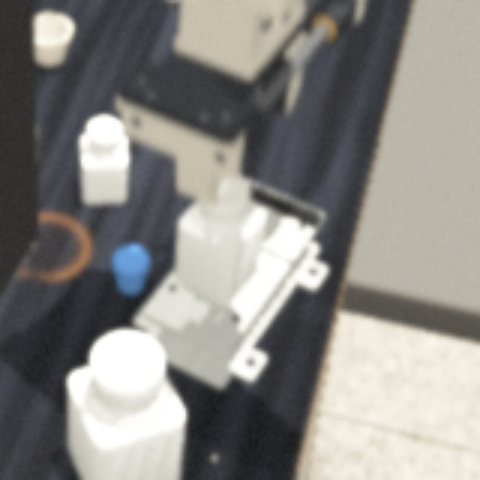

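The picture shows the jaws straddling the bottle along the rest, with the rear finger (about 205,185) seen above and behind the cap. I descend now.

Emit:
{"method": "arm_command", "body": {
  "targets": "0.004 0.116 0 0 0.002 -0.001 1; 0.004 0.117 0 0 0.002 -0.001 1; 0.003 0.116 0 0 0.002 -0.001 1; 0 0 0 0 0 0 1"
}}

```text
time_s: 6.1
eef_pos: [0.46, 0.0147, 0.0643]
ee_rot: [-0.266, -2.076, 2.076]
ft_force: [0.4, 0.6, 1.4]
grip_width: 0.0915
```

Emit:
{"method": "arm_command", "body": {
  "targets": "0 0 0.02 0 0 0 1; 0 0 0.02 0 0 0 1; 0 0 0 0 0 0 1"
}}

```text
time_s: 6.4
eef_pos: [0.4601, 0.0065, 0.0665]
ee_rot: [-0.276, -2.077, 2.075]
ft_force: [-0.6, 0.6, -0.3]
grip_width: 0.0919
```

```bash
cat > see.py <<'E'
from h import *
def cloud(n):
    p,d=bot.snapshot(n);c=bot.calibration(n)
    v,u=np.mgrid[:480,:640];P=np.stack([(u-c["cx"])/c["fx"]*d,(v-c["cy"])/c["fy"]*d,d],-1)
    X=(P-c["t"])@c["R"]-O; return p,np.stack([X@EX,X@EY,X[...,2]],-1)*1e3
E
python3 - <<'E'
from see import *
p,R,o=pose();print(toR(p),o["joints"].round(2),o["time_s"],o["ft_force"].round(1),np.degrees(Ro.from_matrix(R.T@rot(0)).as_rotvec()).round(1))
p,X=cloud("side");cv2.imwrite("pics/s2.png",cv2.resize(p[220:340,300:420,::-1],(480,480)))
E
```

```text
[ 8.6 -2.3 66.5] [-0.76  0.52  0.87  2.19 -0.62  0.71 -1.3 ] 6.4 [-0.6  0.6 -0.3] [ 0.  -0.5  0.2]
```

View pics/s2.png

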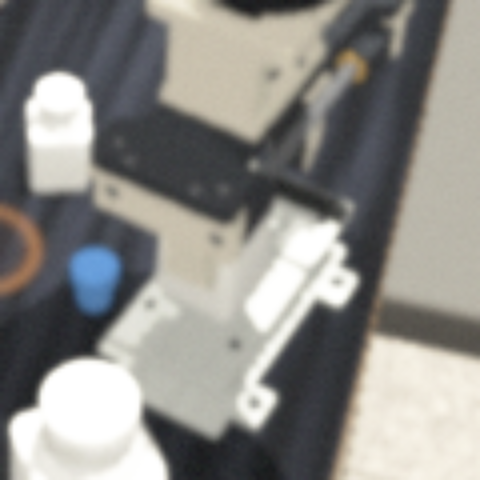

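Emit:
{"method": "arm_command", "body": {
  "targets": "0 0 0.013 0 0 0 1; 0 0 0.013 0 0 0 1; 0 0 0.013 0 0 0 1; 0 0 0.012 0 0 0 1; 0 0 0 0 0 0 1"
}}

```text
time_s: 6.95
eef_pos: [0.4567, -0.0026, 0.0653]
ee_rot: [-0.274, -2.076, 2.074]
ft_force: [0.4, 2.2, 0.8]
grip_width: 0.0917
```

```bash
python3 - <<'E'
from see import *
p,R,o=pose();print(toR(p),o["joints"].round(2),o["time_s"],o["ft_force"].round(2))
for n in("top","side"):
    p,X=cloud(n);cv2.imwrite(f"pics/{n}3.png",p[:,:,::-1])
    m=(abs(X[...,1])<30)&(X[...,0]>-20)&(X[...,0]<60)&(X[...,2]>50)&(X[...,2]<105)
    # rgb brightness by colour print of white points
    w=m&(p.min(-1)>150); q=X[w]; print(n,len(q),np.percentile(q,[2,50,98],axis=0).round(1))
a=cv2.imread("pics/top3.png")[240:320,260:350];b=cv2.imread("pics/side3.png")[230:310,320:410]
cv2.imwrite("pics/c3.png",np.hstack([cv2.resize(i,(400,356),interpolation=2) for i in(a,b)]))
E
```

```text
[-1.1 -1.4 65.3] [-0.74  0.52  0.87  2.19 -0.62  0.7  -1.28] 6.95 [0.36 2.21 0.8 ]Traceback (most recent call last):
  File "<stdin>", line 7, in <module>
    return _quantile_unchecked(
        a, q, axis, out, overwrite_input, method, keepdims, weights)
    return _ureduce(a,
                    func=_quantile_ureduce_func,
    ...<5 lines>...
                    overwrite_input=overwrite_input,
                    method=method)
    r = func(a, **kwargs)
    result = _quantile(arr,
                       quantiles=q,
    ...<2 lines>...
                       out=out,
                       weights=wgt)
    slices_having_nans = np.isnan(arr[-1, ...])
                                  ~~~^^^^^^^^^
IndexError: index -1 is out of bounds for axis 0 with size 0
```

Wrist force of 2.2 N toward +y, far above sliding friction for a 60 g bottle, and a rear face at about 45 mm mean the foot is against the bar. I back off, rise to cap height and look.

Emit:
{"method": "arm_command", "body": {
  "targets": "0 0 -0.025 0 0 0 1; 0 -0.12 -0.03 0 0 0 1; 0 -0.115 -0.03 0 0 0 1; 0.018 0 -0.03 0 0 0 1; 0 0 0 0 0 0 1"
}}

```text
time_s: 7.5
eef_pos: [0.4597, 0.0216, 0.1122]
ee_rot: [-0.272, -2.078, 2.076]
ft_force: [-0.9, 0.3, -1.2]
grip_width: 0.0919
```

```bash
python3 - <<'E'
from see import *
p,R,o=pose();print(toR(p),o["joints"].round(2),o["time_s"],o["ft_force"].round(2))
rows([(toW(22,-5,112),rot(0),.6,2)])
n="side"
p,X=cloud(n);cv2.imwrite("pics/c3.png",cv2.resize(p[220:320,310:410,::-1],(500,500),interpolation=2))
z=X[...,2];k=(abs(X[...,1]+4)<27)&(X[...,0]>-15)&(X[...,0]<60)
for a,b in((50,90),(112,130)):
    q=X[k&(z>a)&(z<b)];print(a,len(q),np.percentile(q,[2,50,98],axis=0).round(1).tolist() if len(q) else 0)
E
```

```text
[ 23.1   1.9 112.2] [-0.88  0.45  0.97  2.15 -0.52  0.81 -1.41] 7.5 [-0.86  0.31 -1.19]
-0.017 0 0.003 0 -0.002 0.002 0.6; -0.018 0.001 0.002 0 -0.002 0.002 0.6
50 312 [[5.8, -23.6, 50.9], [41.9, 8.5, 66.9], [44.7, 16.9, 89.2]]
112 2 [[19.4, 11.0, 113.0], [21.5, 11.1, 113.6], [23.7, 11.1, 114.1]]
```

View pics/c3.png

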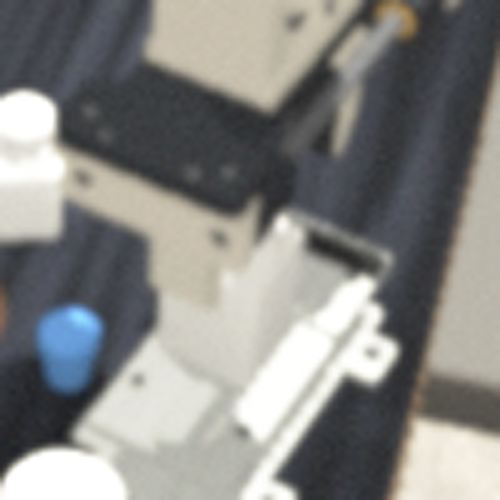

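The picture shows the bottle upright, its body at about (220,310). Depth gives its rear face at x≈44 and its centre at y≈-4, so the foot is at the bar. Next I plan the tipping path.

```bash
cat > plan.py <<'E'
from see import *
Y0=-4
def T(th,phi,g,L):
    t,f=np.radians([th,phi]); a,b=5.,79.
    Q=np.array([a*np.cos(t)-b*np.sin(t),45+a*np.sin(t)+b*np.cos(t)])
    q=Q+np.array([np.cos(f),np.sin(f)])*g/2+np.array([np.sin(f),-np.cos(f)])*L
    return toW(q[0],Y0,q[1]),rot(phi),round(g/92,3),None
def st():
    p,R,o=pose();f=np.degrees(np.arctan2(R[:,1]@EX,-R[2,1]))
    print("tcp",toR(p),"phi",f.round(1),"w",round(o["grip_width"]*1e3,1),"t",o["time_s"],"F",o["ft_force"].round(1),"j",o["joints"].round(2))
E
python3 - <<'E'
from plan import *
st()
rows([T(0,0,70,12),T(0,0,37,12),T(0,0,37,12),T(0,0,37,12)])
print("tip");g=T(0,0,37,12)
rows([T(a,a,37,12) for a in np.arange(3,31,3)],g[0],g[1])
E
```

```text
tcp [ 22.5   2.2 111.8] phi -0.0 w 91.7 t 7.55 F [-0.1 -0.   0.6] j [-0.88  0.45  0.97  2.15 -0.52  0.81 -1.41]
-0.03 -0.001 -0.088 0 -0.004 0.004 0.761; 0 0 0.083 0 0 0 0.402; 0 0 0 0 0 0 0.402; 0 0 0 0 0 0 0.402
tip
0 -0.006 0.018 -0.033 0 0 0.402; 0 -0.005 0.017 -0.034 0 0 0.402; 0 -0.006 0.018 -0.033 0 0 0.402; 0 -0.006 0.018 -0.033 0 0 0.402; 0 -0.005 0.017 -0.034 0 0 0.402
0 -0.006 0.018 -0.033 0 0 0.402; 0 -0.006 0.018 -0.033 0 0 0.402; 0 -0.006 0.018 -0.034 0 0 0.402; 0 -0.005 0.017 -0.033 0 0 0.402; 0 -0.006 0.018 -0.033 0 0 0.402
```

Emit:
{"method": "arm_command", "body": {
  "targets": "-0.03 0 -0.005 0 -0.004 0.004 0.8; 0 0 0 0 0 0 0.6; 0 0 0 0 0 0 0.402; 0 0 0 0 0 0 0.402; 0 0 0 0 0 0 0.402",
  "squeeze": 3
}}

```text
time_s: 8.05
eef_pos: [0.4656, 0.0195, 0.1121]
ee_rot: [-0.275, -2.081, 2.082]
ft_force: [0.2, 0.2, -0.1]
grip_width: 0.056
```

```bash
python3 - <<'E'
from plan import *
st()
p,X=cloud("side");z=X[...,2];k=(abs(X[...,1]+4)<27)&(X[...,0]>-15)&(X[...,0]<48)
q=X[k&(z>50)&(z<90)];print(np.percentile(q,[2,50,98],axis=0).round(1).tolist())
E
```

```text
tcp [ 22.6  -4.4 112.1] phi -0.0 w 56.0 t 8.05 F [ 0.2  0.2 -0.1] j [-0.87  0.46  0.97  2.14 -0.53  0.81 -1.4 ]
[[7.5, -24.3, 51.1], [42.1, 4.0, 70.4], [44.5, 16.9, 88.9]]
```

Emit:
{"method": "arm_command", "body": {
  "targets": "0 0 -0.003 0 0 0 0.402; 0 0 0 0 0 0 0.402; 0 0 0 0 0 0 0.402; 0 0 0 0 0 0 0.402"
}}

```text
time_s: 8.5
eef_pos: [0.4659, 0.0203, 0.1123]
ee_rot: [-0.274, -2.081, 2.082]
ft_force: [-0.0, -0.2, 0.1]
grip_width: 0.0373
```

Emit:
{"method": "arm_command", "body": {
  "targets": "0 -0.006 0.018 -0.033 0 0 0.402; 0 -0.005 0.017 -0.034 0 0 0.402; 0 -0.006 0.018 -0.033 0 0 0.402; 0 -0.006 0.018 -0.033 0 0 0.402; 0 -0.005 0.017 -0.034 0 0 0.402"
}}

```text
time_s: 9.0
eef_pos: [0.4615, 0.0028, 0.1164]
ee_rot: [-0.311, -2.356, 1.804]
ft_force: [-1.0, 0.0, 0.7]
grip_width: 0.0369
```

```bash
python3 - <<'E'
from plan import *
st()
p,X=cloud("side");cv2.imwrite("pics/s5.png",cv2.resize(p[220:320,310:410,::-1],(400,400),interpolation=2))
rows([T(a,a,37,12) for a in np.arange(18,34,3)])
E
```

```text
tcp [  5.4  -4.6 116.4] phi 15.1 w 36.9 t 9.0 F [-1.   0.   0.7] j [-0.53  0.38  0.8   2.19 -0.76  0.83 -1.03]
0.004 0 0.008 -0.03 -0.003 -0.002 0.402; 0 -0.006 0.018 -0.034 0 0 0.402; 0 -0.005 0.017 -0.033 0 0 0.402; 0 -0.006 0.018 -0.033 0 0 0.402; 0 -0.006 0.018 -0.034 0 0 0.402
0 -0.005 0.017 -0.033 0 0 0.402
```

View pics/s5.png

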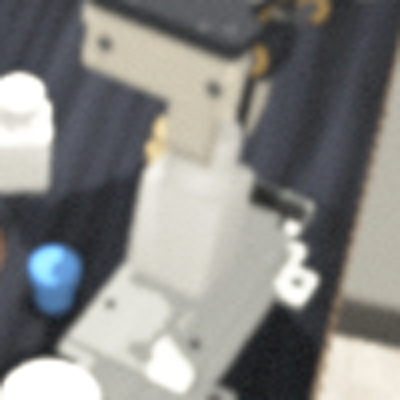

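The picture (7 viewed so far) shows the bottle tilting with the tool, foot at the bar near (170,285). I continue.

Emit:
{"method": "arm_command", "body": {
  "targets": "0.002 -0.003 0.013 -0.031 -0.002 -0.001 0.402; 0 -0.006 0.018 -0.034 0 0 0.402; 0 -0.005 0.017 -0.033 0 0 0.402; 0 -0.006 0.018 -0.033 0 0 0.402; 0 -0.006 0.018 -0.034 0 0 0.402"
}}

```text
time_s: 9.55
eef_pos: [0.4565, -0.0139, 0.1148]
ee_rot: [-0.336, -2.592, 1.498]
ft_force: [0.4, -0.0, -0.5]
grip_width: 0.0369
```

```bash
python3 - <<'E'
from plan import *
st()
rows([T(a,a,37,12) for a in (32.5,35,37.5,40,42.5,45,47,49)])
E
```

```text
tcp [-12.   -4.1 114.8] phi 29.9 w 36.9 t 9.55 F [ 0.4 -0.  -0.5] j [-0.19  0.45  0.68  2.2  -0.99  1.01 -0.64]
0.001 -0.007 0.02 -0.029 0.001 0.001 0.402; 0 -0.005 0.014 -0.027 0 0 0.402; 0 -0.005 0.015 -0.028 0 0 0.402; 0 -0.005 0.015 -0.028 0 0 0.402; 0 -0.005 0.015 -0.028 0 0 0.402
0 -0.004 0.014 -0.027 0 0 0.402; 0 -0.004 0.012 -0.023 0 0 0.402; 0 -0.004 0.012 -0.022 0 0 0.402
```

Emit:
{"method": "arm_command", "body": {
  "targets": "0.001 -0.006 0.018 -0.029 0.001 0.001 0.402; 0 -0.005 0.015 -0.027 0 0 0.402; 0 -0.005 0.015 -0.028 0 0 0.402; 0 -0.005 0.015 -0.028 0 0 0.402; 0 0 0 0 0 0 0.402"
}}

```text
time_s: 10.05
eef_pos: [0.4525, -0.0275, 0.1103]
ee_rot: [-0.359, -2.724, 1.274]
ft_force: [0.3, -0.1, 0.1]
grip_width: 0.037
```

```bash
python3 - <<'E'
from plan import *
st()
p,X=cloud("side");cv2.imwrite("pics/s6.png",cv2.resize(p[220:320,310:410,::-1],(400,400),interpolation=2))
E
```

```text
tcp [-26.2  -3.7 110.3] phi 39.9 w 37.0 t 10.05 F [ 0.3 -0.1  0.1] j [ 0.01  0.54  0.62  2.19 -1.09  1.17 -0.42]
```

View pics/s6.png

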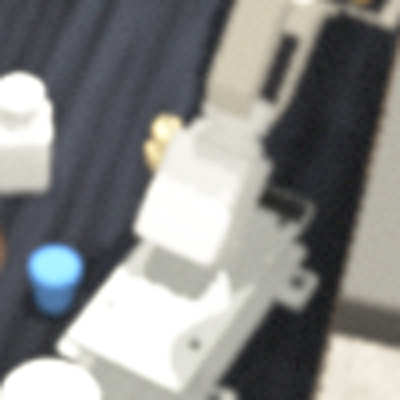

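The picture shows the bottle at about 40°, resting on the bar (around 180,255), cap between the fingers at (235,140). I continue to 45°, then lower it on the front finger while opening the jaws.

```bash
python3 - <<'E'
from plan import *
st()
G=[T(42.5,42.5,37,12),T(45,45,37,12)]+[T(45+2.5*i,45,min(75,37+2.8*i),12-.1*i) for i in range(1,9)]
rows(G)
E
```

```text
tcp [-25.6  -3.7 110.6] phi 39.8 w 36.9 t 10.1 F [-0.1  0.9 -0.2] j [ 0.01  0.54  0.61  2.19 -1.09  1.16 -0.43]
-0.001 -0.006 0.01 -0.03 -0.002 0 0.402; 0 -0.005 0.015 -0.027 0 0 0.402; 0 -0.001 0.01 0 0 0 0.433; 0 -0.001 0.01 0 0 0 0.463; 0 0.001 0.011 0 0 0 0.493
0 0.001 0.01 0 0 0 0.524; 0 0.001 0.01 0 0 0 0.554; 0 0.003 0.01 0 0 0 0.585; 0 0.003 0.01 0 0 0 0.615; 0 0.004 0.009 0 0 0 0.646
```

Emit:
{"method": "arm_command", "body": {
  "targets": "-0.001 -0.006 0.01 -0.03 -0.002 0 0.402; 0 -0.005 0.015 -0.027 0 0 0.402; 0 -0.001 0.01 0 0 0 0.433; 0 -0.001 0.01 0 0 0 0.463; 0 0.001 0.011 0 0 0 0.493"
}}

```text
time_s: 10.6
eef_pos: [0.4507, -0.0352, 0.1056]
ee_rot: [-0.363, -2.794, 1.158]
ft_force: [0.2, 1.1, 0.1]
grip_width: 0.0444
```

Emit:
{"method": "arm_command", "body": {
  "targets": "0 0.001 0.01 0 0 0 0.524; 0 0.001 0.01 0 0 0 0.554; 0 0.003 0.01 0 0 0 0.585; 0 0 0 0 0 0 0.585"
}}

```text
time_s: 11.0
eef_pos: [0.4497, -0.0392, 0.1003]
ee_rot: [-0.364, -2.794, 1.156]
ft_force: [0.4, 0.6, 0.2]
grip_width: 0.0537
```

```bash
python3 - <<'E'
from plan import *
st()
p,X=cloud("side");cv2.imwrite("pics/s7.png",cv2.resize(p[220:320,310:410,::-1],(400,400),interpolation=2))
G=[T(60+2.5*i,45,min(76,53.8+2.8*i),11.4-.1*i) for i in range(1,13)]
rows(G)
E
```

```text
tcp [-38.2  -4.  100.3] phi 45.1 w 53.7 t 11.0 F [0.4 0.6 0.2] j [ 0.12  0.62  0.58  2.17 -1.12  1.25 -0.31]
0 0.003 0.014 0.001 0.002 0 0.615; 0 0.004 0.01 0 0 0 0.646; 0 0.005 0.009 0 0 0 0.676; 0 0.005 0.009 0 0 0 0.707; 0 0.006 0.009 0 0 0 0.737
0 0.007 0.009 0 0 0 0.767; 0 0.008 0.008 0 0 0 0.798; 0 0.008 0.009 0 0 0 0.826; 0 0.009 0.014 0 0 0 0.826; 0 0.009 0.014 0 0 0 0.826
0 0.01 0.014 0 0 0 0.826; 0 0.011 0.013 0 0 0 0.826
```

View pics/s7.png

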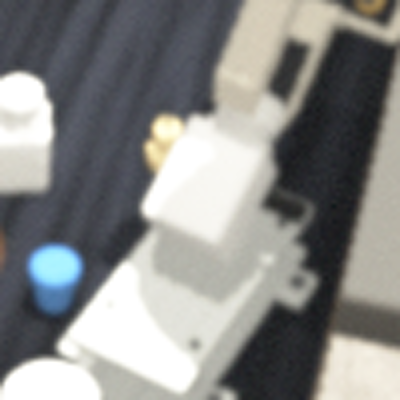

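The picture shows the bottle at about 60°, the front finger under the cap and the foot at the bar. I keep lowering.

Emit:
{"method": "arm_command", "body": {
  "targets": "0 0.003 0.012 0 0.001 0 0.615; 0 0.004 0.01 0 0 0 0.646; 0 0.005 0.009 0 0 0 0.676; 0 0.005 0.009 0 0 0 0.707; 0 0.006 0.009 0 0 0 0.737"
}}

```text
time_s: 11.55
eef_pos: [0.4488, -0.0427, 0.0901]
ee_rot: [-0.365, -2.792, 1.155]
ft_force: [0.1, 1.0, 0.3]
grip_width: 0.0666
```

```bash
python3 - <<'E'
from plan import *
st()
p,X=cloud("side");z=X[...,2]
k=(X[...,1]>-27)&(X[...,1]<20)&(X[...,0]>-50)&(X[...,0]<40)&(z>52)
q=X[k];i=q[:,0].argsort()
for a in range(-50,40,10):
    s=q[(q[:,0]>=a)&(q[:,0]<a+10)]
    if len(s):print(a,len(s),np.percentile(s[:,2],[5,50,95]).round(0))
G=[T(72.5+2.5*i,45,min(76,67.8+2.8*i),10.9-.1*i) for i in range(1,8)]
rows(G)
E
```

```text
tcp [-41.9  -4.1  90.1] phi 45.1 w 66.6 t 11.55 F [0.1 1.  0.3] j [ 0.14  0.64  0.57  2.17 -1.13  1.25 -0.28]
-50 463 [ 95. 212. 229.]
-40 330 [ 95. 199. 209.]
-30 240 [ 77. 129. 199.]
-20 216 [ 74.  96. 135.]
-10 110 [63. 91. 94.]
0 122 [62. 88. 91.]
10 249 [55. 78. 88.]
20 9 [82. 84. 87.]
0 0.006 0.009 0.001 0.001 0 0.767; 0 0.008 0.009 0 0 0 0.798; 0 0.008 0.008 0 0 0 0.826; 0 0.009 0.015 0 0 0 0.826; 0 0.009 0.014 0 0 0 0.826
0 0.01 0.014 0 0 0 0.826; 0 0.011 0.013 0 0 0 0.826
```

Emit:
{"method": "arm_command", "body": {
  "targets": "0 0.006 0.009 0 0.001 0 0.767; 0 0.008 0.009 0 0 0 0.798; 0 0.008 0.008 0 0 0 0.826; 0 0.009 0.015 0 0 0 0.826; 0 0.009 0.014 0 0 0 0.826"
}}

```text
time_s: 12.1
eef_pos: [0.4482, -0.0448, 0.0766]
ee_rot: [-0.365, -2.791, 1.154]
ft_force: [-0.4, -0.5, -1.6]
grip_width: 0.0759
```

```bash
python3 - <<'E'
from plan import *
st()
p,X=cloud("side");z=X[...,2];cv2.imwrite("pics/s8.png",cv2.resize(p[220:320,310:410,::-1],(400,400),interpolation=2))
k=(X[...,1]>-27)&(X[...,1]<20)&(X[...,0]>-50)&(X[...,0]<40)&(z>52)
q=X[k]
for a in range(-50,40,10):
    s=q[(q[:,0]>=a)&(q[:,0]<a+10)]
    if len(s):print(a,len(s),np.percentile(s[:,2],[5,50,95]).round(0))
G=[T(85+2.5*i,45,76,10) for i in range(1,4)]
rows(G)
E
```

```text
tcp [-44.   -4.1  76.6] phi 45.1 w 75.9 t 12.1 F [-0.4 -0.5 -1.6] j [ 0.15  0.67  0.56  2.18 -1.15  1.24 -0.25]
-50 433 [ 90. 197. 214.]
-40 317 [ 80. 155. 192.]
-30 199 [ 67. 110. 140.]
-20 197 [ 70. 107. 128.]
-10 90 [61. 88. 90.]
0 280 [55. 76. 90.]
10 60 [56. 77. 89.]
0 0.008 0.013 0.001 0 0 0.826; 0 0.011 0.013 0 0 0 0.826; 0 0.012 0.012 0 0 0 0.826
```

View pics/s8.png

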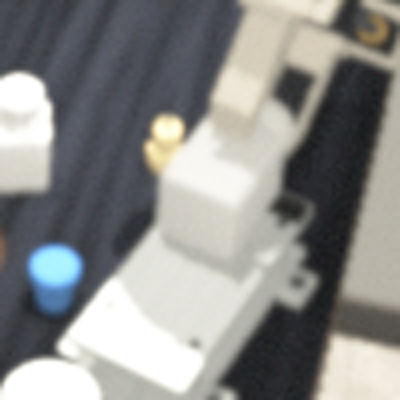

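The picture (9th viewed) shows the bottle almost flat over the bar, the rear finger clear above it.

Emit:
{"method": "arm_command", "body": {
  "targets": "0 0.008 0.013 0 0 0 0.826; 0 0.011 0.013 0 0 0 0.826; 0 0.012 0.012 0 0 0 0.826; 0 0 0 0 0 0 0.826"
}}

```text
time_s: 12.55
eef_pos: [0.4479, -0.0455, 0.0667]
ee_rot: [-0.365, -2.791, 1.154]
ft_force: [0.2, 0.9, -0.0]
grip_width: 0.0756
```

```bash
python3 - <<'E'
from plan import *
st()
p,X=cloud("side");z=X[...,2];cv2.imwrite("pics/s9.png",cv2.resize(p[220:320,310:410,::-1],(400,400),interpolation=2))
k=(X[...,1]>-27)&(X[...,1]<20)&(X[...,0]>-50)&(X[...,0]<40)&(z>52)&(z<100)
q=X[k]
for a in range(-50,40,10):
    s=q[(q[:,0]>=a)&(q[:,0]<a+10)]
    if len(s):print(a,len(s),np.percentile(s[:,2],[5,50,95]).round(0))
E
```

```text
tcp [-44.8  -3.9  66.7] phi 45.1 w 75.6 t 12.55 F [ 0.2  0.9 -0. ] j [ 0.16  0.69  0.55  2.18 -1.16  1.23 -0.23]
-50 27 [61. 87. 90.]
-40 46 [58. 87. 90.]
-30 70 [60. 88. 91.]
-20 112 [61. 89. 98.]
-10 93 [61. 88. 91.]
0 298 [55. 77. 90.]
10 42 [54. 71. 89.]
```

Emit:
{"method": "arm_command", "body": {
  "targets": "0 0 0 0 0 0 0.845; 0 0 0 0 0 0 0.865; 0 0 0 0 0 0 0.89; 0 0 0 0 0 0 0.92; 0 0 0 0 0 0 0.95"
}}

```text
time_s: 13.1
eef_pos: [0.448, -0.0456, 0.0671]
ee_rot: [-0.366, -2.791, 1.154]
ft_force: [0.6, 0.6, 1.0]
grip_width: 0.0865
```

Emit:
{"method": "arm_command", "body": {
  "targets": "0 -0.03 0 0 0 0 0.95; 0 -0.06 0 0 0 0 0.95; 0 -0.1 0 0 0 0 0.95; 0 -0.15 0 0 0 0 0.95; 0 -0.15 0 0 0 0 0.95"
}}

```text
time_s: 13.6
eef_pos: [0.4294, -0.114, 0.1376]
ee_rot: [-0.366, -2.79, 1.154]
ft_force: [0.3, -0.9, -0.9]
grip_width: 0.0873
```

Emit:
{"method": "arm_command", "body": {
  "targets": "0 -0.15 0 0 0 0 0.95; 0 -0.15 0 0 0 0 0.95; 0 0 0 0 0 0 0.95"
}}

```text
time_s: 13.9
eef_pos: [0.419, -0.1582, 0.1812]
ee_rot: [-0.374, -2.789, 1.161]
ft_force: [1.0, -0.6, -0.9]
grip_width: 0.0872
```

```bash
python3 - <<'E'
from plan import *
st()
for n in("side","top"):
    p,X=cloud(n);z=X[...,2];cv2.imwrite(f"pics/{n}9.png",p[:,:,::-1])
    k=(abs(X[...,1]+4)<28)&(X[...,0]>-95)&(X[...,0]<40)&(z>49)&(z<110);q=X[k]
    print(n,np.percentile(q,[1,50,99],axis=0).round(1).tolist())
    for a in range(-90,20,10):
        s=q[(q[:,0]>=a)&(q[:,0]<a+10)]
        if len(s):print(a,len(s),np.percentile(s[:,2],[5,50,95]).round(0),np.percentile(s[s[:,2]>75][:,1],[2,98]).round(0) if (s[:,2]>75).sum()>3 else "")
b=cv2.imread("pics/side9.png")[220:320,310:410];a=cv2.imread("pics/top9.png")[230:330,255:355]
cv2.imwrite("pics/c9.png",np.hstack([cv2.resize(i,(400,400),interpolation=2) for i in(a,b)]))
E
```

```text
tcp [-161.2   -5.   181.2] phi 44.8 w 87.2 t 13.9 F [ 1.  -0.6 -0.9] j [ 0.28  0.56  0.69  1.99 -0.9   1.47 -0.38]
side [[-71.6, -26.0, 50.0], [-8.9, -0.8, 84.7], [11.4, 17.0, 91.5]]
-80 22 [68. 81. 83.] [-18.   9.]
-70 50 [70. 81. 84.] [-20.   9.]
-60 29 [76. 81. 86.] [-13.  10.]
-50 60 [64. 88. 90.] [-26.  17.]
-40 88 [58. 88. 91.] [-24.  17.]
-30 94 [58. 88. 90.] [-25.  16.]
-20 95 [57. 88. 91.] [-24.  16.]
-10 106 [60. 88. 90.] [-25.  17.]
0 299 [52. 75. 90.] [-25.  17.]
10 53 [54. 70. 89.] [-24.  15.]
top [[-72.0, -28.4, 61.0], [-27.6, -5.8, 86.9], [9.5, 14.8, 92.1]]
-80 20 [72. 79. 84.] [-19.   4.]
-70 64 [73. 80. 85.] [-21.   5.]
-60 59 [73. 80. 84.] [-19.   5.]
-50 81 [72. 85. 91.] [-27.  14.]
-40 86 [83. 88. 91.] [-27.  14.]
-30 87 [82. 88. 91.] [-28.  14.]
-20 88 [83. 88. 91.] [-28.  14.]
-10 89 [82. 88. 91.] [-28.  14.]
0 87 [83. 88. 91.] [-28.  14.]
10 2 [85. 86. 87.]
```

View pics/c9.png

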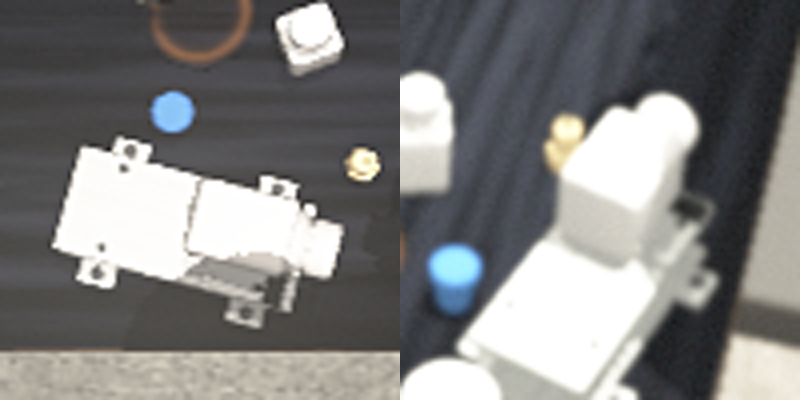

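The final picture shows the bottle lying level across the bar and pad (top-view crop 240,225) with its cap out past the front end (320,245). The bystanders in these crops have not moved and the gripper is well clear.

```bash
python3 -c "
from workcell import bot
print(bot.job_done())"
```

```text
the job is handed in; nothing more can be done
None
```

The trap bottle now lies on its side on the stop bar and the rubber pad, with its cap sticking out over the front end of the rest. I handed the job in at about 14 s on the robot's clock.

- **Pushing:** I pushed the bottle upright with one finger low on its body. At the bar the wrist read 2.2 N, and a depth check put its rear face at x ≈ 44 mm, which matches the foot being against the bar.
- **Tipping:** I tipped it by the cap, held loosely between the two fingers, to 45°. From there the front finger supported the cap down to level while the jaws opened, and then I withdrew.
- **Last checks:** both cameras show the bottle's upper side level at about 88–89 mm, where 89 mm is expected. The foot is at about x = +10 mm and the cap end beyond -72 mm. It sits roughly 6 mm off the rest's centre line but fully on the deck.
- **Surroundings:** the gripper ended well clear of the bottle. The stopper and brass union beside the rest look unmoved. I did not check the other bystanders again, but the arm did not go near them.
- **Less certain:** the bottle slid about 5 mm back over the bar during tipping, so its body covers most of the pad rather than all of it. The force reading noise of about 1 N was too coarse to show the moment the load left the finger, so I judged that from the depth readings.

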